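# Fetch the tack tin from a push-latch drawer to the tacking station

## Robot

A 6-joint arm with a two-finger parallel gripper is mounted at the origin on a cart in front of the work surface, level with it; the furniture and walls round the work are solid. World frame = base frame: x ahead of the robot, y to its left, z up, the work surface at z = 0. Lengths are in m, angles in rad, forces in N, time in s.
With the tool pointing down it reaches from about 0.275 to 0.75 m from the base axis. Payload 10.2 kg.
Tool frame: the origin (TCP) lies midway between the tips of the shut fingers; the grasp point (between the pads) lies 19 mm behind it (env.hold_point_z is the distance from the TCP to the grasp point, in m); x points along the fingers, z is the direction in which the jaws open and shut, and the axes are right-handed (so a half turn about x gives the same grasp; the last joint's range is limited). The gripper opens to 85 mm and grips with 20 to 120 N. Pads are 22 mm wide; open, the fingers measure 114 mm over their backs; the gripper's body (76 mm by 85 mm) begins 54 mm behind the grasp point. The pads swing forward as they close: fully open they stand 13 mm farther back than shut.
Start: joints at [-1.375, 0.313, 1.498, -0, 1.331, -0.223], TCP at [0.213, -0.48, 0.231] pointing down, gripper open.
Joint ranges: [-2.94, 2.94], [-0.97, 2.17], [0.19, 2.56], [-1.23, 4.37], [0.02, 3.11], [-2.88, 2.88]. Speed limits (rad/s): [2.39, 2.39, 3.01, 3.14, 3.14, 3.14].

## Interface

Orientations are given as a unit quaternion [x, y, z, w].
In Python, from bench import env, kinematics, monitor, eyes, job gives the robot as it stands. The module is installed in compiled form; this text tells all that it offers. Calls block until the motion is done:
- env.reach(position, orientation): joint-space move of the TCP to a pose.
- env.movel(position, velocity=0.15, frame=None, guard=None): straight line of the TCP; frame=None keeps the orientation; velocity is the mean speed in m/s. With guard (N) it stops when the force on the tool has changed by that much, and returns True; else False.
- env.set_joints(angles): joint-space move.
- env.release() and env.close_gripper(effort=None): open the fingers fully, or close them until they stop; effort is the grip in N (None keeps the last).
- env.hold(seconds).
- kinematics.ik(position, orientation): joint angles nearest the present ones, or None.
- monitor.sense(): the state.
- eyes.grab_frame(name): name is "scene" or "top"; returns a dict with "frame" (480x640x3 uint8, red, green, blue), "mtx" (3x3 intrinsics, pixels), "k1" (the pictures are not rectified: a ray, as slopes to the right and down, at radius r is drawn at 1 + k1 r^2 times it, then the intrinsics apply), "view" (4x4, takes a point from world to camera coordinates). Camera axes: x right, y down, z forward; pixel columns grow to the right and rows downward; lengths in m; the calibration is good to about 2 mm. A picture is of the moment at which its call begins. There is no depth.
A pose or a line that the arm cannot do raises env.MotionError and nothing moves.
- job.hand_in(): hands the job in, once; it reports no verdict.
The state is a dict: "clock": time; "joints": joint angles; "qvel": joint speeds; "joint_efforts": joint torques, N m; "position": TCP position; "ee_rot": TCP orientation; "contact_force": force on the tool from outside, world axes, zero at the start; "ft_torque": the same for the moment, N m; "finger_gap": opening from 0.0 (shut) to 1.0 (fully open).
Only numpy, scipy, OpenCV 4.12 (cv2) and the standard library are available. Lean on these libraries where they do the work, as an engineer would, in place of code of your own. Each camera call takes 0.05 s, during which the arm holds its last target.

## Task

Get the open tin of copper tacks out of the upper left drawer of the small wooden chest (the drawer has no handle: press its front in, let go, and it springs out, then draw it open). Keep the tin level and stand it in its round well on the tacking board, then push the drawer shut until it latches again. Leave the other drawers shut and do not knock the other things about.

Things in the scene. Friction and masses are not known exactly. Their poses are not given: they have to be found in the camera images.
- chest: Small wooden chest on the left of the saw table, 163 wide x 180 deep x 152 high, four handle-less drawers in two rows of two. Origin: centre of its underside; +x points from the fronts into the chest, z up. Carcass face at x = -90; fronts stand 6 proud of it. The top shelf (142 to 152 up) overhangs the carcass face by 15, so a vertical tool cannot get at the shut upper fronts; a tool leaning back 25 to 45 deg can.
- tack_drawer_front (a point): Centre of the outer face of the upper left drawer's front (66 wide, 56 high, 10 thick); moves with the drawer, axes as the chest's (+x into the chest, y across, z up). Behind the front is the drawer box: 66 wide over flat sides 3.5 thick, 59 wide inside, 170 long; floor 2 below this point, top of sides 22 above it. Sprung out, it can be gripped across the 66 mm by front and sides.
- tack_drawer (a joint): How far the upper left drawer is out, in m: 0 to 0.002 = shut and latched, grows as it comes out, stop at 0.160. A push-push latch holds it shut (pulling does not open it). Pressed 6.5 mm in (to about -0.0065, against 8 to 9 N) and let go, it springs out by itself to about 0.047 (keep clear of it). Pushed in again to -0.006 (up to 9 N) and let go, it stays latched near 0.
- tin_centre (a point): Centre, half-way up, of the open round tin of copper tacks: 55 across, 21 high, about 60 g, standing loose in the upper left drawer (hidden until the drawer is open); z is its own upward axis. It stands about 72 behind the outer face of the drawer's front, so there is room for fingers before and behind it but only 2 at each side.
- well (a point): Centre of the floor of the round well in the tacking board: 64 across, 6 deep, open upward, floor 12 above the table; the tin stands in it. z up.
- board: Tacking board on the right-hand wing of the table: plywood 180 (x) x 240 (y) x 18 high, with a steel pipe anvil (42 thick, top 96 up, along y, 60 behind the board's centre) on a dark upright at its right end. Origin: centre of its underside. The well lies 40 before and 45 left of the origin, 79 clear of the pipe. Fixed.
- drawer_ur (a joint): How far the upper right drawer is out (m, 0 = shut); the same kind of drawer, not needed.
- drawer_ll (a joint): How far the lower left drawer is out (m, 0 = shut); the same kind of drawer, not needed.
- drawer_lr (a joint): How far the lower right drawer is out (m, 0 = shut); the same kind of drawer, not needed.
- sanding_block: Bystander: cork sanding block, 42x68x30, on the right of the chest's top shelf. Origin: centre of its underside.
- cherry_box: Bystander: small lidded oval bent-wood box, 64x86x42, on the left of the chest's top shelf. Origin: centre of its underside.
- tack_hammer: Bystander: tack hammer, 239 long, lying on the wing before the tacking board. Origin: middle of its underside.
- open_box: Bystander: small open round bent-wood box, 65 across, 36 high, on the wing near the right front corner. Origin: centre of its underside.
- block_plane: Bystander: small metal hand plane, 185 long, 69 high, right of the tacking board. Origin: middle of its underside.
- try_square: Bystander: small try square with a dark wooden stock, 147x120x17, lying on the saw table before the chest. Origin: centre of its underside.
- pencil: Bystander: pencil, 136 long, 7 thick, lying on the saw table before the chest. Origin: middle of its underside.

How it is judged:
On the way, in this order (a step that is already met when the one before it is completed fails the run):
1. the upper left drawer, pressed and let go, has sprung out (value of joint tack_drawer above 0.03 m), for 0.1 s.
2. the upper left drawer is drawn well open (value of joint tack_drawer above 0.1 m), for 0.1 s.
3. the tin is lifted clear of the drawer (z of tin_centre in the frame of chest above 0.15 m), for 0.1 s.
4. the tin stands in the well, upright and let go (horizontal distance between tin_centre and well below 0.008 m and z of tin_centre in the frame of well between 0.007 and 0.0135 m and angle between tin_centre's own z axis and vertical below 0.1 rad and contact force between the fingers and tack_tin below 0.2 N), for 0.2 s.
At the end, for the whole second after the job is handed in: The tack tin stands in the board's well (within 8 mm of its centre, flat on its floor, within 0.1 rad of upright), at rest; the upper left drawer is shut and latched (within 4 mm of 0) and so are the other three drawers (horizontal distance between tin_centre and well below 0.008 m and z of tin_centre in the frame of well between 0.007 and 0.0135 m and angle between tin_centre's own z axis and vertical below 0.1 rad and linear speed of tack_tin below 0.02 m/s and value of joint tack_drawer between -0.004 and 0.004 m and value of joint each of drawer_ur, drawer_ll, drawer_lr below 0.004 m); the robot touches nothing.
It fails at once if the tin is tipped by more than 0.5 rad (tacks spill) (angle between tin_centre's own z axis and vertical above 0.5 rad).
It fails at once if a bystander (sanding block, oval box, hammer, round box, plane, try square, pencil) is moved by more than 40 mm (distance of any of sanding_block, cherry_box, tack_hammer, open_box, block_plane, try_square, pencil from where it was at the start of the episode above 0.04 m).
It fails at once if another drawer of the chest comes out by more than 15 mm (value of joint any of drawer_ur, drawer_ll, drawer_lr above 0.015 m).
It also fails if it takes over 72 s, if anything falls off the work surface, if the arm or the gripper's body presses on something with over 40 N, if the wrist force passes 120 N, or if a joint passes its speed limit or range.

## Working session

There is one attempt and no reset: what is moved stays moved. The work goes in short steps, each a Python script; the robot and the scene stay as the last script left them, time stands still between calls to the robot, and variables do not carry over. Pictures are saved under pics/ and viewed, and the job is handed in when it is done.

```bash
mkdir -p pics; ls; python3 - <<'E'
from bench import env, kinematics, monitor, eyes, job
import cv2, numpy as np
s=monitor.sense(); print(s, env.hold_point_z)
for n in ("scene","top"):
    f=eyes.grab_frame(n); cv2.imwrite(f"pics/{n}0.png", f["frame"][:,:,::-1]); print(n,f["mtx"],f["k1"],f["view"])
    np.savez(f"pics/{n}0.npz",**{k:np.array(v) for k,v in f.items()})
E
```

```text
pics
{'clock': 0.0, 'joints': array([-1.37541290e+00,  3.13435961e-01,  1.49845416e+00, -1.17652926e-05,
        1.33097777e+00, -2.23383009e-01]), 'qvel': array([-0.00046023,  0.00139551,  0.00046485, -0.00039482,  0.00058116,
        0.00114715]), 'joint_efforts': array([-1.52100124e-04, -4.12271690e+01, -2.59740722e+01, -2.08260294e-04,
        4.22886136e-03,  5.78138497e-05]), 'position': array([ 0.21342549, -0.47937744,  0.23073583]), 'ee_rot': array([ 0.38547085,  0.5933256 , -0.38483   ,  0.59269117]), 'contact_force': array([ 1.07196738, -0.50577066, -0.25739453]), 'ft_torque': array([ 0.01832787, -0.02320894, -0.03590965]), 'finger_gap': 0.9999685727230733} 0.0187
scene [[590.97648469   0.         326.55191866]
 [  0.         590.97648469 239.33076141]
 [  0.           0.           1.        ]] -0.04269285765516132 [[-0.78469027 -0.61985676 -0.00622687  0.35066737]
 [-0.28979498  0.37570068 -0.88026579  0.28254512]
 [ 0.54797814 -0.68893149 -0.47444005  0.97279099]
 [ 0.          0.          0.          1.        ]]
top [[576.11952978   0.         321.77420265]
 [  0.         576.11952978 237.67152562]
 [  0.           0.           1.        ]] -0.036784376731205284 [[-1.47866687e-02 -9.99888427e-01 -2.11855315e-03 -7.57418574e-02]
 [-9.90429856e-01  1.49375037e-02 -1.37206312e-01  5.55075874e-01]
 [ 1.37222649e-01  6.94540109e-05 -9.90540226e-01  1.29731416e+00]
 [ 0.00000000e+00  0.00000000e+00  0.00000000e+00  1.00000000e+00]]
```

View pics/scene0.png

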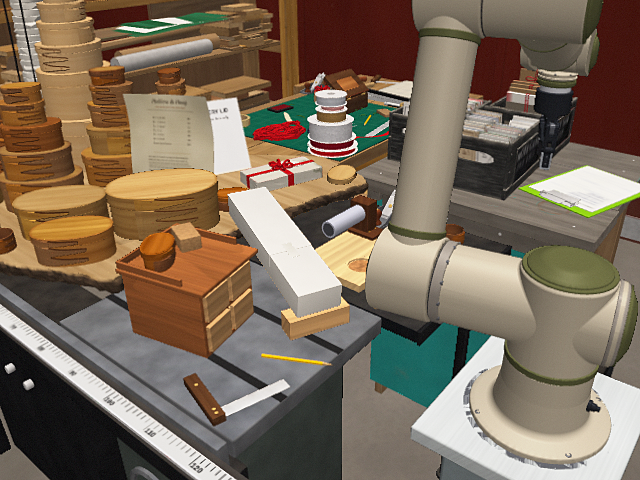

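View pics/top0.png

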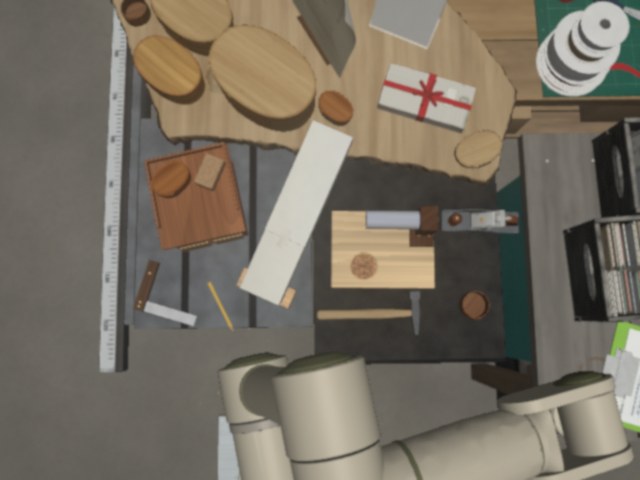

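```bash
cat > h.py <<'E'
import numpy as np, cv2
def load(n,p="pics/"):
    return dict(np.load(f"{p}{n}.npz"))
def ray(f,px):
    K=f["mtx"];k1=float(f["k1"])
    u=cv2.undistortPoints(np.array([[px]],float),K,np.array([k1,0,0,0,0.]))[0,0]
    R=f["view"][:3,:3];t=f["view"][:3,3]
    return -R.T@t, R.T@np.array([u[0],u[1],1])
def onz(f,px,z):
    c,d=ray(f,px); return c+d*(z-c[2])/d[2]
def proj(f,P):
    P=np.atleast_2d(np.array(P,float)); R=f["view"][:3,:3];t=f["view"][:3,3]
    return cv2.projectPoints(P,cv2.Rodrigues(R)[0],t,f["mtx"],np.array([float(f["k1"]),0,0,0,0.]))[0][:,0]
def tri(f,p,g,q):
    a,d=ray(f,p);b,e=ray(g,q)
    s=np.linalg.lstsq(np.c_[d,-e],b-a,rcond=None)[0]
    x=a+d*s[0];y=b+e*s[1]
    return (x+y)/2,np.linalg.norm(x-y)
def snap(n,name):
    from bench import eyes
    f=eyes.grab_frame(n); cv2.imwrite(f"pics/{name}.png", f["frame"][:,:,::-1])
    np.savez(f"pics/{name}.npz",**{k:np.array(v) for k,v in f.items()})
    return f
def crop(src,dst,x0,x1,y0,y1,s):
    im=cv2.imread(f"pics/{src}.png")[y0:y1,x0:x1]
    cv2.imwrite(f"pics/{dst}.png",cv2.resize(im,None,fx=s,fy=s,interpolation=cv2.INTER_CUBIC))
E
python3 -c "
from h import *
crop('top0','topc',130,290,130,250,5)
crop('scene0','scenec',105,265,210,360,4)
crop('top0','topw',310,530,190,330,3.6)
crop('scene0','scenew',220,400,170,350,3.3)
"
```

```text
(no output)
```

View pics/topc.png

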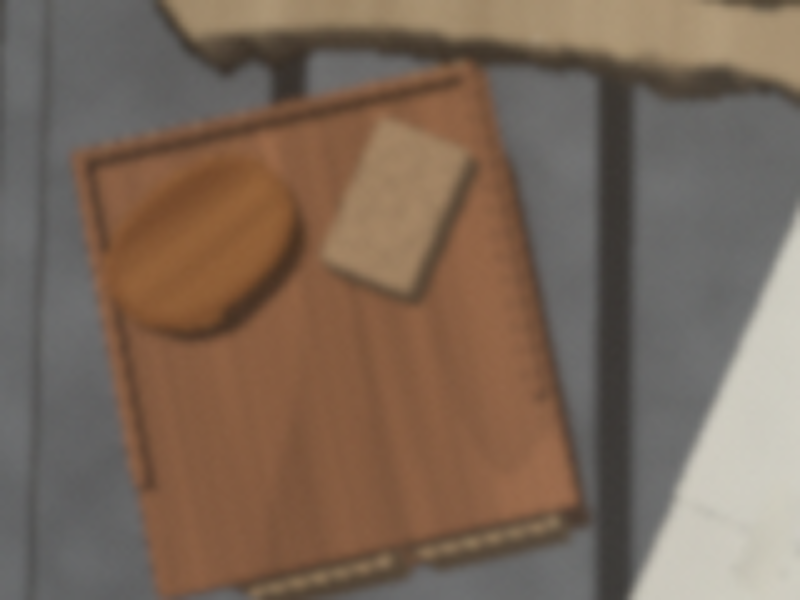

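View pics/scenec.png

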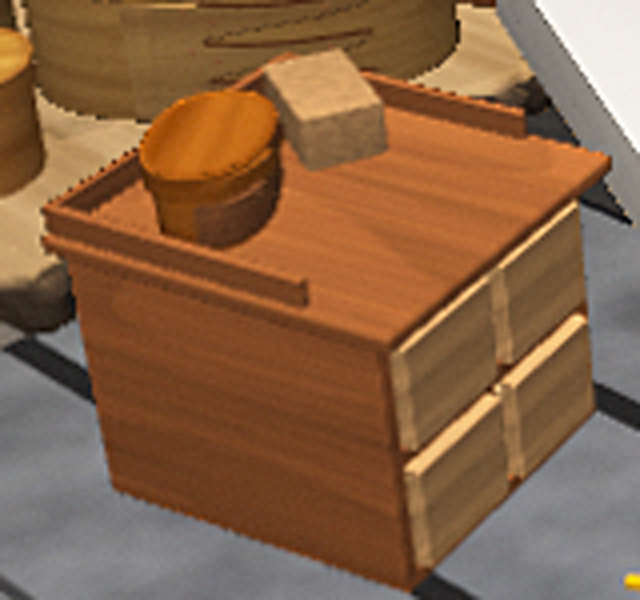

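View pics/topw.png

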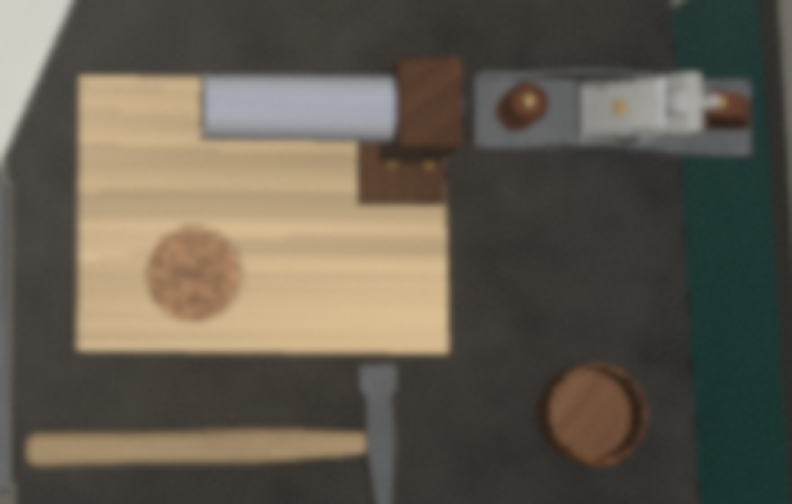

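View pics/scenew.png

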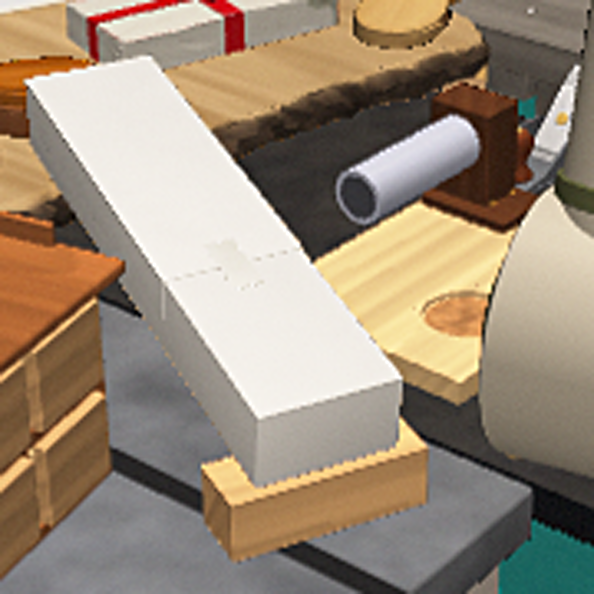

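```bash
python3 - <<'E'
from h import *
t=load('top0');s=load('scene0')
np.set_printoptions(precision=4,suppress=True)
print("cams",ray(t,(320,240))[0],ray(s,(320,240))[0])
T=lambda x,y:(130+(x+.5)/5-.5,130+(y+.5)/5-.5)
FL,FR,BR,BL=[onz(t,T(*p),z) for p,z in [((160,597),.152),((583,515),.152),((478,62),.157),((75,155),.157)]]
print(FL,FR,BR,BL, np.linalg.norm(FL-FR))
d=FL-FR; print("yaw from front", np.arctan2(-d[0],d[1]))
for a,b in((FL,BL),(FR,BR)):
    d=b-a;print("yaw side",np.arctan2(d[1],d[0]))
S=lambda x,y:(105+(x+.5)/4-.5,210+(y+.5)/4-.5)
# scene points
print("shelf FL scene", onz(s,S(388,347),.152-.0), "FR", onz(s,S(611,158),.152))
print("chest bottom front-left", onz(s,S(412,590),0), "bottom back-left",onz(s,S(114,488),0),"bottom front right",onz(s,S(596,412),0))
# well
from_im=t["frame"]
W=lambda x,y:(310+(x+.5)/3.6-.5,190+(y+.5)/3.6-.5)
print("well rim c", onz(t,W(194,273),.018), "floor", onz(t,W(194,273),.012))
for p in((78,75),(77,353),(449,353)): print("board corner",onz(t,W(*p),.018))
w=lambda x,y:(220+(x+.5)/3.3-.5,170+(y+.5)/3.3-.5)
# plank corners by z unknown: top view / scene triangulation
for nm,p,q in (("near L",(240.5,288),w(258,418)),("near R",(279,305.5),w(402,381)),("far L",(313,122),w(27,78)),("far R",(351,136),w(152,57))):
    print(nm,tri(t,p,s,q))
E
```

```text
cams [ 0.3706 -0.0841  1.361 ] [-0.176   0.7814  0.7124]
[0.519  0.2559 0.152 ] [0.5514 0.0762 0.152 ] [0.7496 0.1219 0.157 ] [0.7113 0.2962 0.157 ] 0.1825468477116712
yaw from front 0.17850789809170403
yaw side 0.20662152585091328
yaw side 0.2264669968496745
shelf FL scene [0.5128 0.2581 0.152 ] FR [0.5529 0.0812 0.152 ]
chest bottom front-left [0.5356 0.2452 0.    ] bottom back-left [0.7115 0.2845 0.    ] bottom front right [0.5681 0.0901 0.    ]
well rim c [ 0.4896 -0.1807  0.018 ] floor [ 0.4901 -0.1811  0.012 ]
board corner [ 0.6214 -0.1076  0.018 ]
board corner [ 0.4389 -0.1038  0.018 ]
board corner [ 0.4352 -0.3444  0.018 ]
near L (array([0.4376, 0.0961, 0.0972]), np.float64(0.0012832875749722156))
near R (array([0.3986, 0.0122, 0.0947]), np.float64(0.0019480896153497493))
far L (array([ 0.7934, -0.0683,  0.153 ]), np.float64(0.0012550049098052861))
far R (array([ 0.7579, -0.1532,  0.1502]), np.float64(0.007148031373417011))
```

```bash
python3 -c "
from h import *
crop('scene0','sc2',195,260,255,360,7.5)
import cv2
"
```

```text
(no output)
```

View pics/sc2.png

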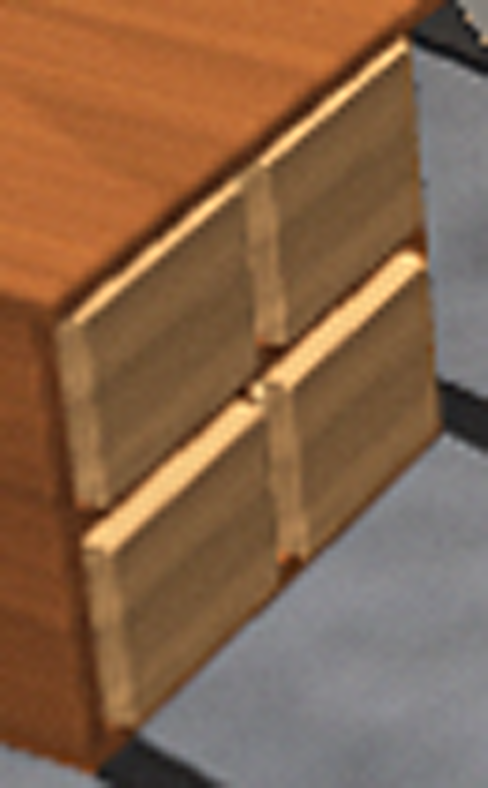

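```bash
cat >> h.py <<'E'
def chestT(ox,oy,yaw):
    c,s=np.cos(yaw),np.sin(yaw)
    return np.array([[c,-s,0,ox],[s,c,0,oy],[0,0,1,0],[0,0,0,1.]])
def onlocalx(f,px,T,x):
    c,d=ray(f,px); n=T[:3,0]; o=T[:3,3]+n*x
    p=c+d*(n@(o-c))/(n@d); return (T[:3,:3].T@(p-T[:3,3]))
E
python3 - <<'E'
from h import *
np.set_printoptions(precision=4,suppress=True)
s=load('scene0');t=load('top0')
S=lambda x,y:(195+(x+.5)/7.5-.5,255+(y+.5)/7.5-.5)
Q={'UL':[(80,325),(247,190),(260,360),(107,505)],'UR':[(270,172),(410,52),(420,235),(282,345)],'LL':[(105,552),(268,402),(280,582),(138,722)],'LR':[(288,390),(425,268),(438,430),(302,555)]}
for T in (chestT(.638,.188,.212),chestT(.638,.188,.20),chestT(.638,.188,.225)):
  print('--')
  for k,v in Q.items(): print(k,*[onlocalx(s,S(*p),T,-.096)[1:]*1e3 for p in v])
T=chestT(.638,.188,.212)
print([ (p,proj(t,(T@[*p,1])[:3]),) for p in ((-.105,.0915,.152),(-.105,-.0915,.152),(-.096,.07,.138),(-.096,.0,.138),(-.096,-.07,.138))])
E
```

```text
--
UL [ 72.431  131.8278] [  4.1799 130.3457] [ 5.9621 80.9262] [70.8938 78.9559]
UR [ -5.7494 129.971 ] [-69.7872 130.5184] [-67.6835  75.4183] [-3.628  79.5903]
LL [73.7802 66.9212] [ 4.4712 67.1776] [ 7.21  12.402] [69.5821 11.9079]
LR [-4.2454 65.4011] [-68.7555  64.3641] [-68.7269  11.846 ] [-3.1659 14.0425]
--
UL [ 70.28   130.9692] [  2.9728 130.3026] [ 4.7279 80.8563] [68.762  78.0392]
UR [ -6.8034 130.0467] [-69.7585 131.3587] [-67.6929  76.3107] [-4.7151 79.6449]
LL [71.6124 65.9486] [ 3.2597 67.1259] [ 5.957  12.3065] [67.4667 10.9131]
LR [-5.3229 65.4652] [-68.7456  65.2861] [-68.7175  12.8424] [-4.2602 14.0962]
--
UL [ 74.8244 132.8019] [  5.5109 130.41  ] [ 7.3236 81.0219] [73.2657 79.9964]
UR [ -4.5911 129.9023] [-69.8537 129.5911] [-67.7067  74.4342] [-2.4325 79.5465]
LL [76.1924 68.0241] [ 5.8072 67.2532] [ 8.5928 12.5281] [71.9355 13.0374]
LR [-3.0606 65.3472] [-68.8008  63.3468] [-68.7716  10.7467] [-1.9623 14.0016]
[((-0.105, 0.0915, 0.152), array([[161.8204, 250.3519]])), ((-0.105, -0.0915, 0.152), array([[246.1079, 231.1113]])), ((-0.096, 0.07, 0.138), array([[172.6276, 244.8088]])), ((-0.096, 0.0, 0.138), array([[204.4905, 237.5347]])), ((-0.096, -0.07, 0.138), array([[236.3309, 230.2723]]))]
```

```bash
python3 -c "
from h import *
crop('top0','topd',150,260,215,265,7)
"
```

```text
(no output)
```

View pics/topd.png

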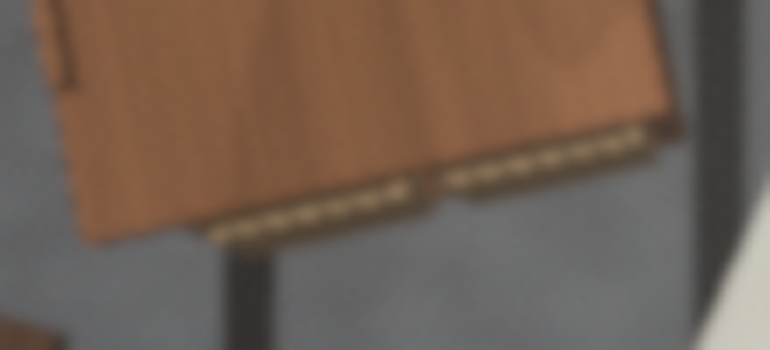

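```bash
cat >> h.py <<'E'
from scipy.spatial.transform import Rotation as Ro
CT=chestT(.6395,.188,.212)
def W(x,y,z): return (CT@[x,y,z,1])[:3]
def quat(lean, jaw, sgn=1, yaw=.212):
    "jaw 'y': jaws open along chest y; 'x': along chest x. lean rad back"
    u=np.array([np.cos(yaw),np.sin(yaw),0]);v=np.array([-u[1],u[0],0]);k=np.array([0,0,1.])
    x=np.sin(lean)*u-np.cos(lean)*k
    if jaw=='y': z=sgn*v
    else: z=sgn*(np.cos(lean)*u+np.sin(lean)*k)
    return Ro.from_matrix(np.c_[x,np.cross(z,x),z]).as_quat()
E
python3 - <<'E'
from h import *
from bench import kinematics,monitor,env
np.set_printoptions(precision=3,suppress=True)
a=np.radians(35)
print(Ro.from_quat(monitor.sense()["ee_rot"]).as_matrix())
for nm,p in (("pre",W(-.19,.0377,.16)),("press",W(-.105,.0377,.093)),("far",W(-.30,.0377,.093))):
  for s in(1,-1): print(nm,p,s,kinematics.ik(p,quat(a,'y',s)))
for nm,p,q in (("grip",W(-.129,.0377,.10),[quat(0,'y',s) for s in (1,-1)]),("pulled",W(-.237,.0377,.10),[quat(0,'y',s) for s in (1,-1)]),("tin",W(-.179,.0377,.105),[quat(0,'x',s) for s in (1,-1)]),("tinup",W(-.179,.0377,.26),[quat(0,'x',s) for s in (1,-1)]),("well",[.49,-.18,.02],[quat(0,j,s,0) for j in 'xy' for s in (1,-1)])):
  for qq in q: print(nm,p,kinematics.ik(p,qq))
E
```

```text
[[-0.     0.914  0.407]
 [ 0.001  0.407 -0.914]
 [-1.     0.    -0.001]]
pre [0.446 0.185 0.16 ] 1 [ 0.121  0.057  2.159  0.166  0.32  -1.803]
pre [0.446 0.185 0.16 ] -1 [0.121 0.057 2.159 0.166 0.32  1.339]
press [0.529 0.203 0.093] 1 [ 0.14   0.359  2.003  0.238  0.175 -1.864]
press [0.529 0.203 0.093] -1 [0.14  0.359 2.003 0.238 0.175 1.277]
far [0.338 0.162 0.093] 1 [ 0.073 -0.02   2.502  0.98   0.096 -2.663]
far [0.338 0.162 0.093] -1 [ 0.073 -0.02   2.502  0.98   0.096  0.479]
grip [0.505 0.198 0.1  ] [ 0.157  0.489  1.609 -0.     1.044 -1.626]
grip [0.505 0.198 0.1  ] [ 0.157  0.489  1.609 -0.     1.044  1.516]
pulled [0.4   0.175 0.1  ] [ 0.143  0.286  1.92  -0.     0.936 -1.64 ]
pulled [0.4   0.175 0.1  ] [ 0.143  0.286  1.92  -0.     0.936  1.502]
tin [0.457 0.187 0.105] [ 0.151  0.388  1.753 -0.     1.001 -0.061]
tin [0.457 0.187 0.105] None
tinup [0.457 0.187 0.26 ] [ 0.151  0.222  1.54  -0.     1.379 -0.061]
tinup [0.457 0.187 0.26 ] None
well [0.49, -0.18, 0.02] [-0.577  0.575  1.726 -0.     0.84  -0.577]
well [0.49, -0.18, 0.02] [-0.577  0.575  1.726 -0.     0.84   2.565]
well [0.49, -0.18, 0.02] [-0.577  0.575  1.726 -0.     0.84  -2.148]
well [0.49, -0.18, 0.02] [-0.577  0.575  1.726 -0.     0.84   0.994]
```

```bash
python3 - <<'E'
from h import *
from bench import kinematics,monitor,env
np.set_printoptions(precision=3,suppress=True)
a=np.radians(27)
for nm,p in (("pre",W(-.19,.0377,.2)),("press",W(-.105,.0377,.09)),("far",W(-.30,.0377,.09))):
  for s in(1,-1): print(nm,p,s,kinematics.ik(p,quat(a,'y',s)))
env.close_gripper(20)
q=quat(a,'y',-1)
env.reach(W(-.19,.0377,.25),q)
print(monitor.sense()["clock"],monitor.sense()["position"])
env.movel(W(-.135,.0377,.09),velocity=.15)
s=monitor.sense();print(s["clock"],s["position"],s["contact_force"],s["finger_gap"])
snap("scene","s1");snap("top","t1")
crop("s1","s1c",100,300,200,380,4)
E
```

```text
pre [0.446 0.185 0.2  ] 1 [ 0.129  0.028  2.006  0.063  0.639 -1.695]
pre [0.446 0.185 0.2  ] -1 [0.129 0.028 2.006 0.063 0.639 1.446]
press [0.529 0.203 0.09 ] 1 [ 0.145  0.382  1.908  0.081  0.383 -1.705]
press [0.529 0.203 0.09 ] -1 [0.145 0.382 1.908 0.081 0.383 1.436]
far [0.338 0.162 0.09 ] 1 [ 0.091  0.003  2.411  0.21   0.265 -1.882]
far [0.338 0.162 0.09 ] -1 [0.091 0.003 2.411 0.21  0.265 1.26 ]
3.35 [0.446 0.184 0.25 ]
4.625 [0.5   0.196 0.091] [0.531 0.071 0.313] -0.0016479978029462713
```

View pics/s1c.png

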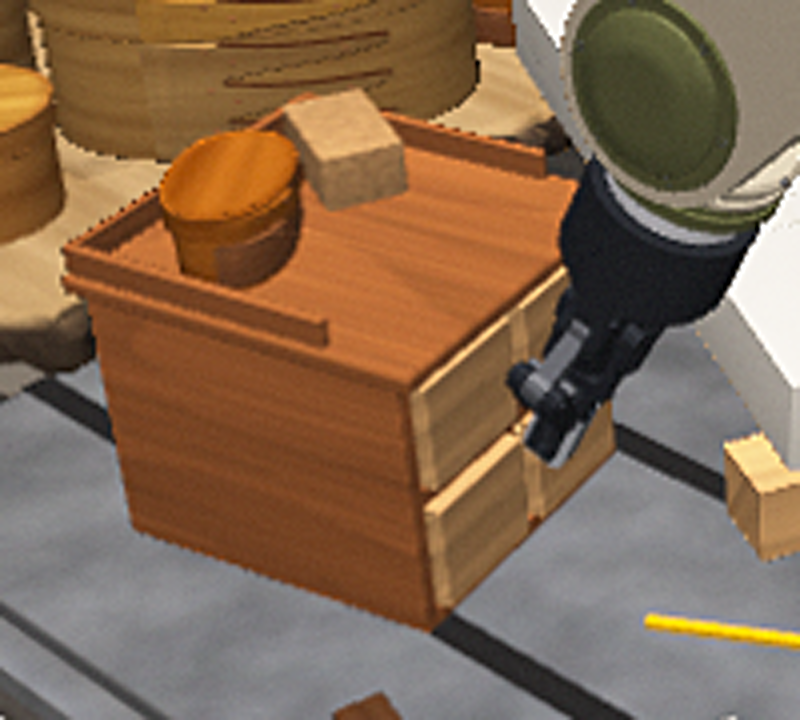

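View pics/t1.png

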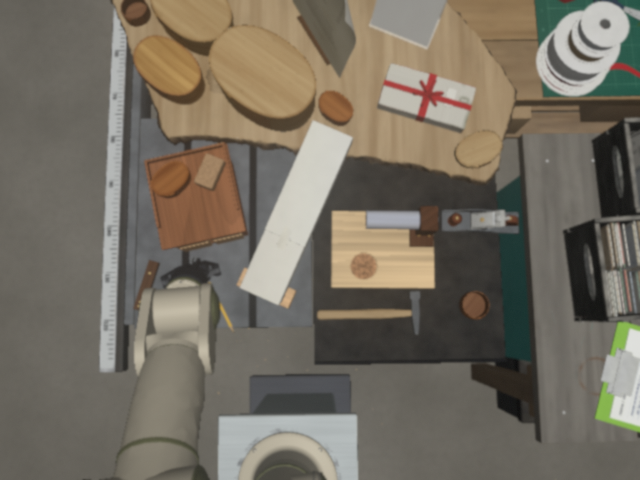

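```bash
python3 - <<'E'
from h import *
from bench import kinematics,monitor,env
np.set_printoptions(precision=4,suppress=True)
TI=np.linalg.inv(CT)
loc=lambda: (TI@[*monitor.sense()["position"],1])[:3]
h=env.movel(W(-.092,.0377,.09),velocity=.03,guard=2.5)
s=monitor.sense();print(h,s["clock"],loc(),s["contact_force"],CT[:3,:3].T@s["contact_force"])
if h:
    x0=loc()[0]
    for d in (.003,.006,.0075):
        h=env.movel(W(x0+d,.0377,.09),velocity=.03,guard=20)
        s=monitor.sense();print(d,h,loc()[0]-x0,CT[:3,:3].T@s["contact_force"])
    snap("scene","s2");crop("s2","s2c",100,300,200,380,4)
print(monitor.sense()["clock"])
E
```

```text
True 5.6917 [-0.1052  0.0377  0.0894] [-1.103  -1.532   1.3982] [-1.4007 -1.2656  1.3982]
0.003 False 0.0021713982296388545 [-5.265  -0.907   2.5136]
0.006 False 0.005060733663071804 [-5.4904 -1.2936  2.2572]
0.0075 False 0.006339440210467617 [-7.8206 -1.4476  3.7389]
6.5083
```

```bash
ls pics
```

```text
s1.npz
s1.png
s1c.png
s2.npz
s2.png
s2c.png
sc2.png
scene0.npz
scene0.png
scenec.png
scenew.png
t1.npz
t1.png
top0.npz
top0.png
topc.png
topd.png
topw.png
```

```bash
python3 - <<'E'
from h import *
from bench import kinematics,monitor,env
np.set_printoptions(precision=4,suppress=True)
TI=np.linalg.inv(CT)
loc=lambda: (TI@[*monitor.sense()["position"],1])[:3]
for x in (-.0967,-.0955,-.0945):
    h=env.movel(W(x,.0377,.09),velocity=.03,guard=15)
    s=monitor.sense();f=CT[:3,:3].T@s["contact_force"];print(h,loc(),f)
    if f[0]<-11: break
env.movel(W(-.175,.0377,.09),velocity=.3)
env.movel(W(-.20,.0377,.11),velocity=.2)
env.hold(.2)
s=monitor.sense();print(s["clock"],loc(),s["contact_force"])
snap("scene","s3");snap("top","t3")
crop("s3","s3c",100,300,200,380,4);crop("t3","t3c",120,280,200,300,5)
E
```

```text
False [-0.0979  0.0378  0.0893] [-7.5223 -0.9415  3.1899]
False [-0.0973  0.0378  0.0892] [-13.2695  -2.5274   8.0227]
7.9333 [-0.1994  0.0376  0.1095] [-0.1553  0.0158 -0.5507]
```

View pics/s3c.png

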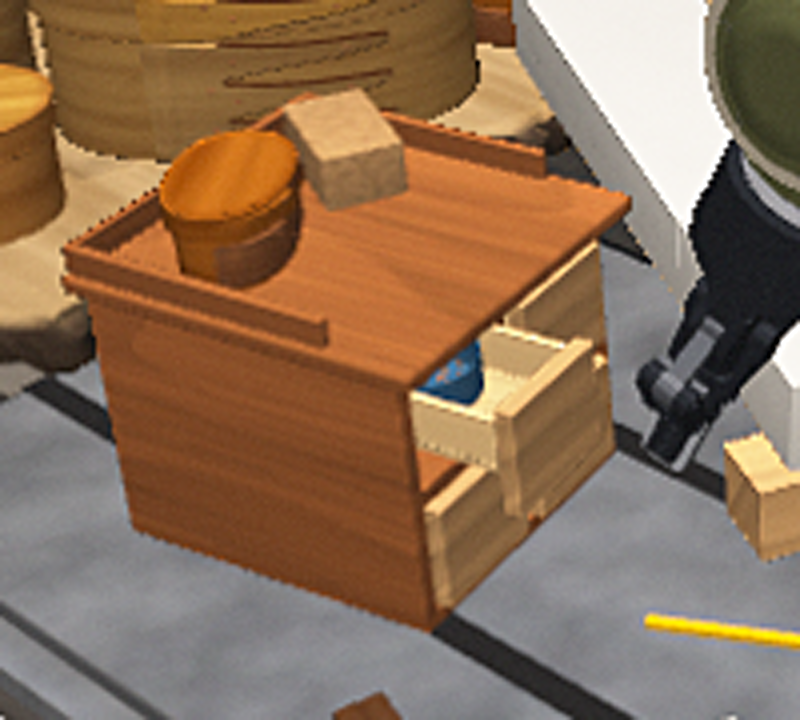

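View pics/t3c.png

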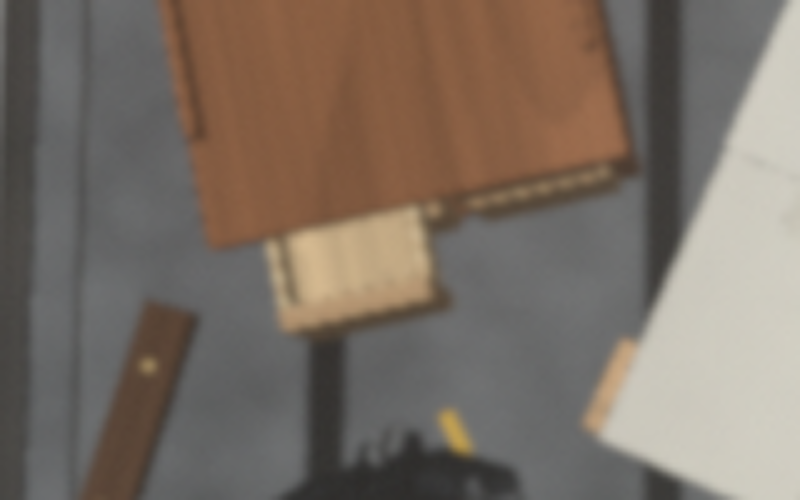

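```bash
python3 - <<'E'
from h import *
np.set_printoptions(precision=4,suppress=True)
t=load('t3');s=load('s3');TI=np.linalg.inv(CT)
T=lambda x,y:(120+(x+.5)/5-.5,200+(y+.5)/5-.5)
S=lambda x,y:(100+(x+.5)/4-.5,200+(y+.5)/4-.5)
for p in ((283,333),(437,300)): print((TI@[*onz(t,T(*p),.132),1])[:3])
for p in ((516,414),(592,343)): print((TI@[*onz(s,S(*p),.132),1])[:3])
for p in ((516,414),(592,343),(614,450),(520,515)): print(onlocalx(s,S(*p),CT,-.143))
for p in ((484,350),): print((TI@[*onz(s,S(*p),.123),1])[:3])
E
```

```text
[-0.1435  0.073   0.132 ]
[-0.1445  0.0055  0.132 ]
[-0.144   0.0684  0.132 ]
[-0.1428  0.0062  0.132 ]
[-0.143   0.0672  0.1309]
[-0.143   0.0065  0.1323]
[-0.143  -0.0039  0.0665]
[-0.143   0.0718  0.0798]
[-0.093   0.0212  0.123 ]
```

```bash
cat >> h.py <<'E'
def loc():
    from bench import monitor
    return (np.linalg.inv(CT)@[*monitor.sense()["position"],1])[:3]
def rep(tag=""):
    from bench import monitor
    s=monitor.sense(); print(tag,"t=%.2f"%s["clock"],"loc",np.round(loc(),4),"F",np.round(CT[:3,:3].T@s["contact_force"],2),"gap %.3f"%s["finger_gap"])
E
python3 - <<'E'
from h import *
from bench import kinematics,monitor,env
env.movel(W(-.20,.0377,.23),velocity=.25)
env.reach(W(-.130,.0377,.22),quat(0,'y',-1))
env.release(); rep("up")
h=env.movel(W(-.130,.0377,.098),velocity=.12,guard=6); rep(h)
snap("scene","s4");crop("s4","s4c",150,310,200,320,5)
snap("top","t4");crop("t4","t4c",120,280,200,300,5)
E
```

```text
up t=10.07 loc [-0.13    0.0377  0.22  ] F [-0.31  0.66 -0.27] gap 0.997
False t=11.23 loc [-0.1296  0.0377  0.0987] F [-0.29  0.29  0.68] gap 0.999
```

View pics/s4c.png

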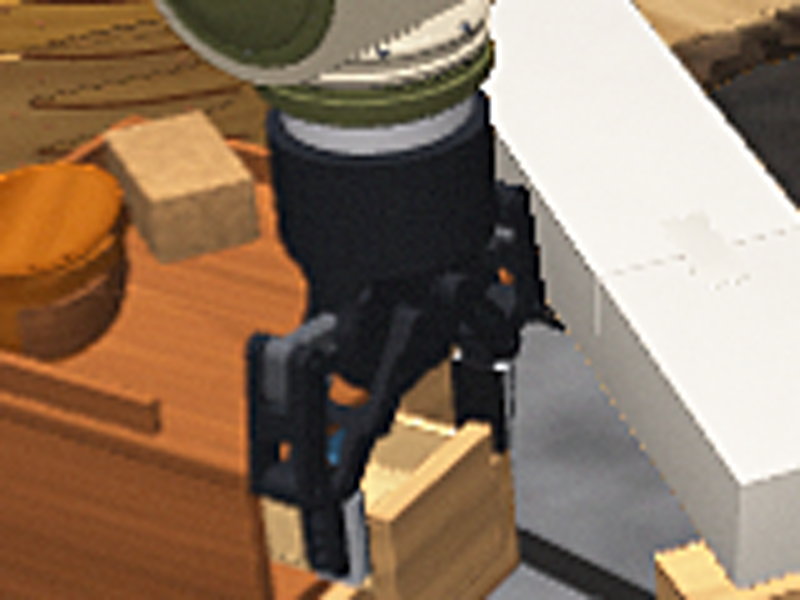

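```bash
python3 - <<'E'
from h import *
from bench import kinematics,monitor,env
env.close_gripper(30); rep("closed")
x0=loc()[0]
h=env.movel(W(-.185,.0377,.0985),velocity=.06,guard=25); rep(h)
if not h:
    h=env.movel(W(x0-.107,.0377,.0985),velocity=.08,guard=25); rep(h)
snap("scene","s5");crop("s5","s5c",140,300,230,350,5)
E
```

```text
closed t=11.66 loc [-0.1295  0.039   0.099 ] F [-0.11  8.11  5.71] gap 0.765
False t=12.72 loc [-0.185   0.0389  0.099 ] F [-0.97  8.07  2.98] gap 0.763
False t=13.52 loc [-0.2365  0.0388  0.099 ] F [-0.76  9.04  3.1 ] gap 0.764
```

View pics/s5c.png

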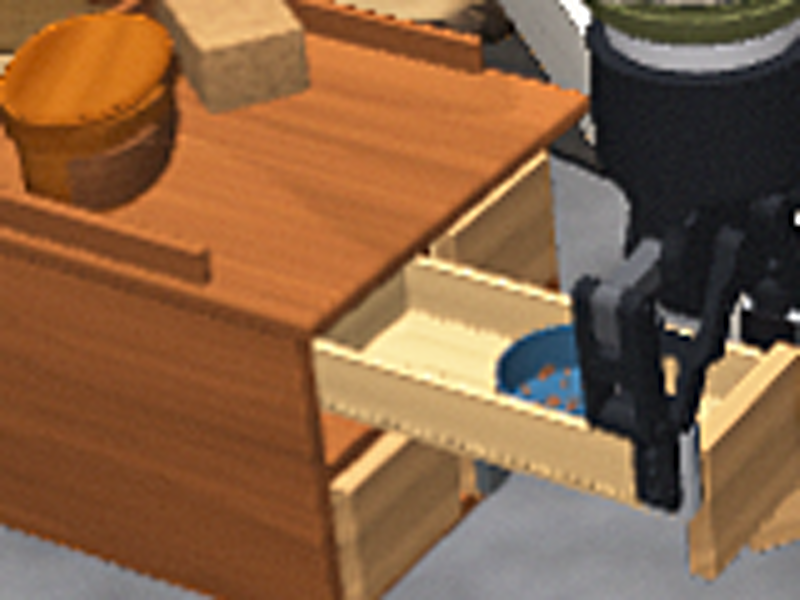

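```bash
python3 - <<'E'
from h import *
from bench import kinematics,monitor,env
env.release(); rep("open")
env.movel(W(-.2365,.0387,.2),velocity=.25)
env.reach(W(-.30,.06,.30),quat(0,'x',1)); rep()
snap("scene","s6");crop("s6","s6c",140,300,230,350,5)
snap("top","t6");crop("t6","t6c",120,280,200,320,5)
E
```

```text
open t=13.91 loc [-0.2364  0.0376  0.0986] F [ 0.65 -0.13  0.33] gap 1.002
 t=15.82 loc [-0.3     0.06    0.2993] F [-0.71 -0.29 -0.12] gap 1.002
```

View pics/s6c.png

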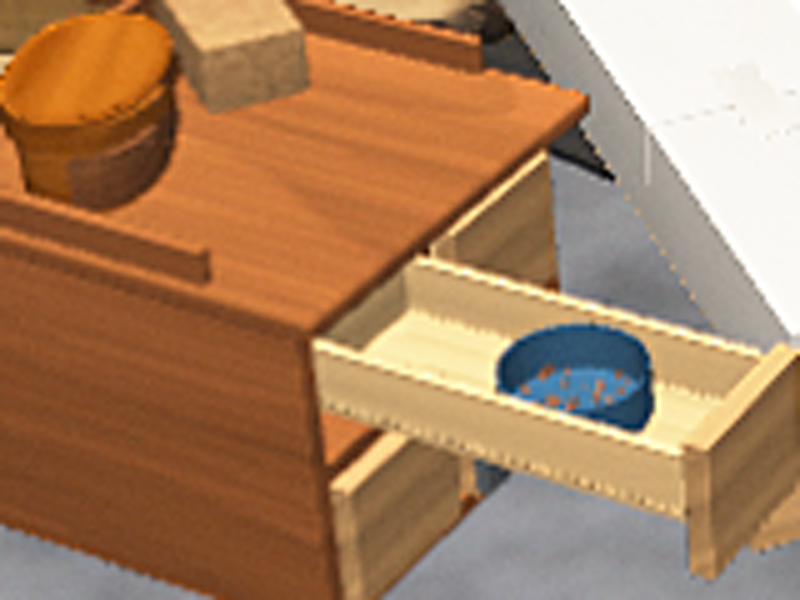

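View pics/t6c.png

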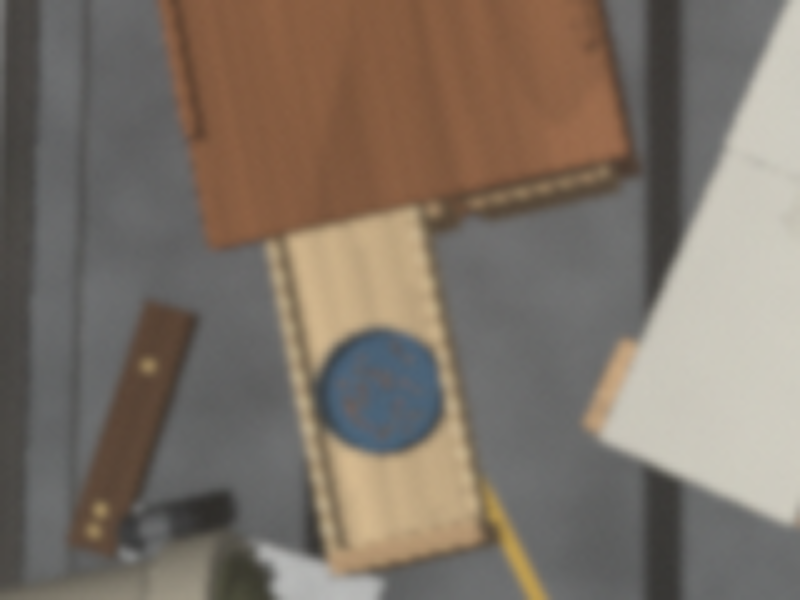

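```bash
python3 - <<'E'
from h import *
np.set_printoptions(precision=4,suppress=True)
t=load('t6');s=load('s6');TI=np.linalg.inv(CT)
T=lambda x,y:(120+(x+.5)/5-.5,200+(y+.5)/5-.5)
hsv=cv2.cvtColor(t["frame"],cv2.COLOR_RGB2HSV)
m=cv2.inRange(hsv,(95,70,40),(125,255,255)); m[:, :175]=0;m[:,215:]=0;m[:260]=0;m[:,:]=m; m[295:]=0
m=cv2.morphologyEx(m,cv2.MORPH_CLOSE,np.ones((5,5)))
c=max(cv2.findContours(m,cv2.RETR_EXTERNAL,cv2.CHAIN_APPROX_NONE)[0],key=cv2.contourArea)
print(cv2.minEnclosingCircle(c),cv2.fitEllipse(c),cv2.contourArea(c))
e=cv2.fitEllipse(c)[0]
for z in(.123,.113): print((TI@[*onz(t,e,z),1])[:3])
for p in ((333,573),(490,541)): print("face",(TI@[*onz(t,T(*p),.132),1])[:3])
# scene: rim ellipse left/right extremes (497,375),(653,372), top (575,323)
S=lambda x,y:(140+(x+.5)/5-.5,230+(y+.5)/5-.5)
ph=np.linspace(0,2*np.pi,8,endpoint=False)
for p in ((497,372),(653,372),(583,323)): print((TI@[*onz(s,S(*p),.123),1])[:3])
E
```

```text
((195.95333862304688, 277.82000732421875), 11.220673561096191) ((195.85313415527344, 277.95654296875), (20.98491096496582, 21.463115692138672), 45.558433532714844) 351.5
[-0.1767  0.0385  0.123 ]
[-0.1756  0.0405  0.113 ]
face [-0.2486  0.0719  0.132 ]
face [-0.2503  0.004   0.132 ]
[-0.1538  0.0522  0.123 ]
[-0.2031  0.0284  0.123 ]
[-0.1645  0.0127  0.123 ]
```

```bash
python3 - <<'E'
from h import *
from bench import kinematics,monitor,env
q=quat(0,'x',1)
env.movel(W(-.1775,.0388,.25),velocity=.25)
h=env.movel(W(-.1775,.0388,.1045),velocity=.12,guard=5); rep(h)
snap("scene","s7");crop("s7","s7c",140,300,200,340,5)
if not h:
    env.close_gripper(25); rep("closed")
    snap("scene","s8");crop("s8","s8c",140,300,200,320,5)
E
```

```text
False t=17.98 loc [-0.1772  0.0388  0.1051] F [ 0.68 -0.67 -0.08] gap 0.999
closed t=18.42 loc [-0.1771  0.0388  0.105 ] F [-0.54 -0.07  5.83] gap 0.622
```

View pics/s8c.png

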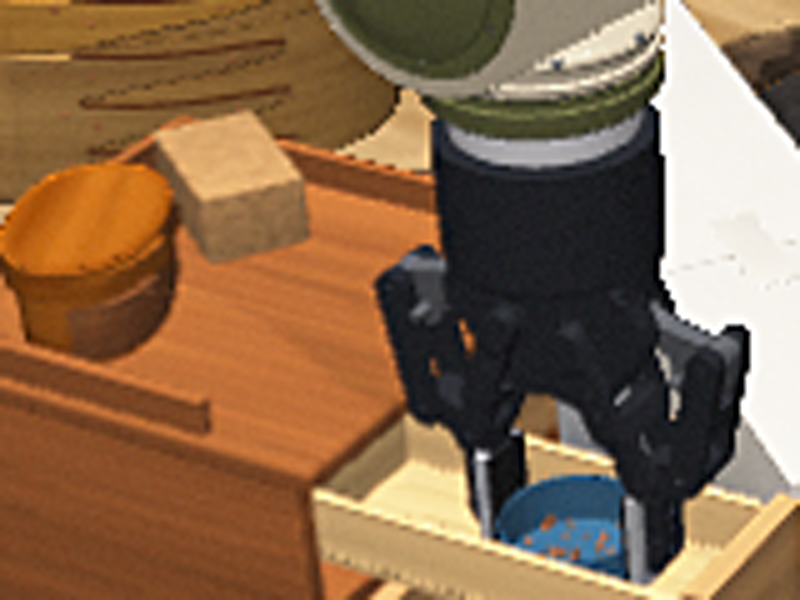

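```bash
python3 - <<'E'
from h import *
from bench import kinematics,monitor,env
env.movel(W(-.1775,.0388,.135),velocity=.06); rep()
env.movel(W(-.1775,.0388,.29),velocity=.15); rep()
snap("scene","s9");crop("s9","s9c",160,320,120,270,4)
E
```

```text
t=19.12 loc [-0.1776  0.0388  0.1349] F [ 0.05 -0.85 -0.65] gap 0.624
 t=20.31 loc [-0.1778  0.0388  0.2891] F [ 0.97 -0.79 -0.56] gap 0.628
```

View pics/s9c.png

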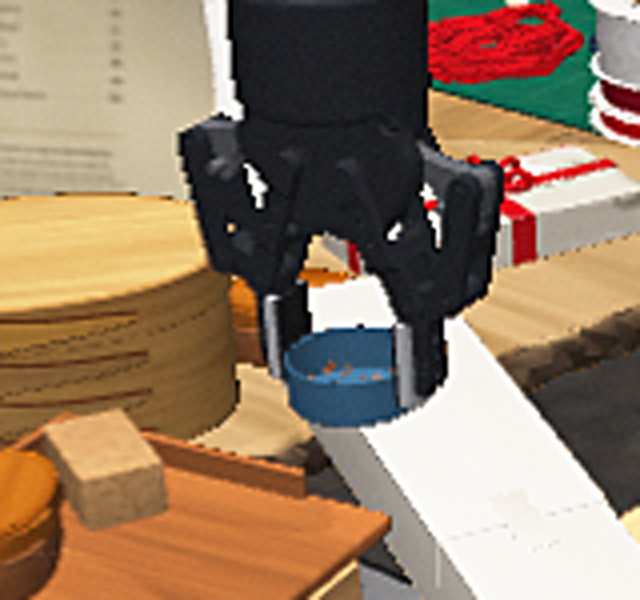

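```bash
python3 - <<'E'
from h import *
crop("s9","s9w",310,410,220,300,7);crop("t6","t6w",335,395,240,295,10)
E
```

```text
(no output)
```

View pics/s9w.png

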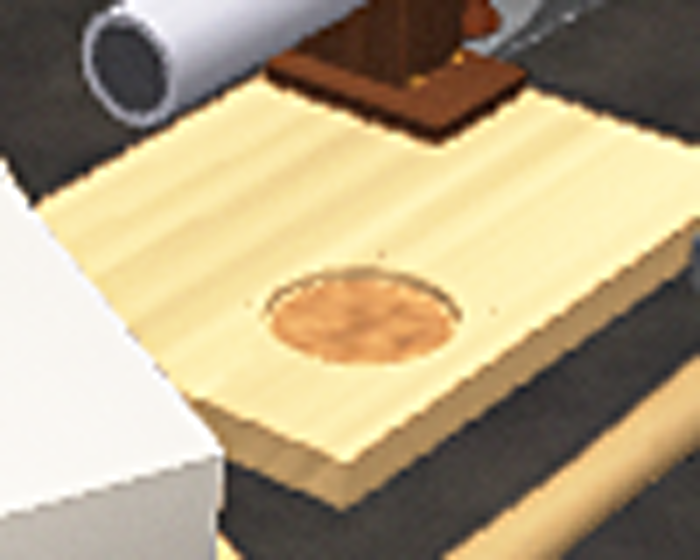

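View pics/t6w.png

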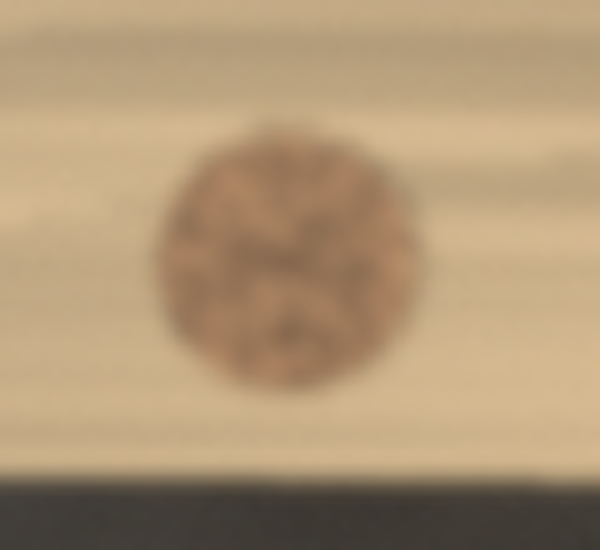

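```bash
python3 - <<'E'
from h import *
np.set_printoptions(precision=4,suppress=True)
t=load('t6');s=load('s9')
print(onz(t,(363.4,265.55),.018),onz(s,(310+363/7-.5,220+317/7-.5),.018), onz(s,(310+347/7-.5,220+464/7-.5),.018))
for x in (0,1): pass
from bench import kinematics
for j in 'xy':
  for sg in (1,-1): print(j,sg,kinematics.ik([.49,-.181,.2],quat(0,j,sg,0)))
print(kinematics.ik([.49,-.181,.2],quat(0,'x',1,-.4)))
E
```

```text
[ 0.4894 -0.1804  0.018 ] [ 0.4866 -0.1792  0.018 ] [ 0.4392 -0.1039  0.018 ]
x 1 [-0.5784  0.3334  1.5538 -0.      1.2544 -0.5784]
x -1 [-0.5784  0.3334  1.5538 -0.      1.2544  2.5632]
y 1 [-0.5784  0.3334  1.5538 -0.      1.2544 -2.1492]
y -1 [-0.5784  0.3334  1.5538 -0.      1.2544  0.9924]
[-0.5784  0.3334  1.5538 -0.      1.2544 -0.1784]
```

```bash
python3 - <<'E'
from h import *
from bench import kinematics,monitor,env
q=quat(0,'x',1,-.3)
wx,wy=.4887,-.180
env.reach([wx,wy,.25],q); rep()
env.movel([wx,wy,.06],velocity=.15)
env.movel([wx,wy,.028],velocity=.06)
h=env.movel([wx,wy,.008],velocity=.02,guard=3); rep(h); print(monitor.sense()["position"])
snap("scene","s10");crop("s10","s10c",300,420,190,300,6)
snap("top","t10");crop("t10","t10c",310,420,220,310,7)
E
```

```text
t=21.75 loc [-0.2244 -0.3272  0.2502] F [-0.2  -0.46 -2.2 ] gap 0.624
True t=24.54 loc [-0.2249 -0.328   0.0144] F [0.2  0.62 4.57] gap 0.623
[ 0.48865164 -0.17999483  0.014382  ]
```

View pics/s10c.png

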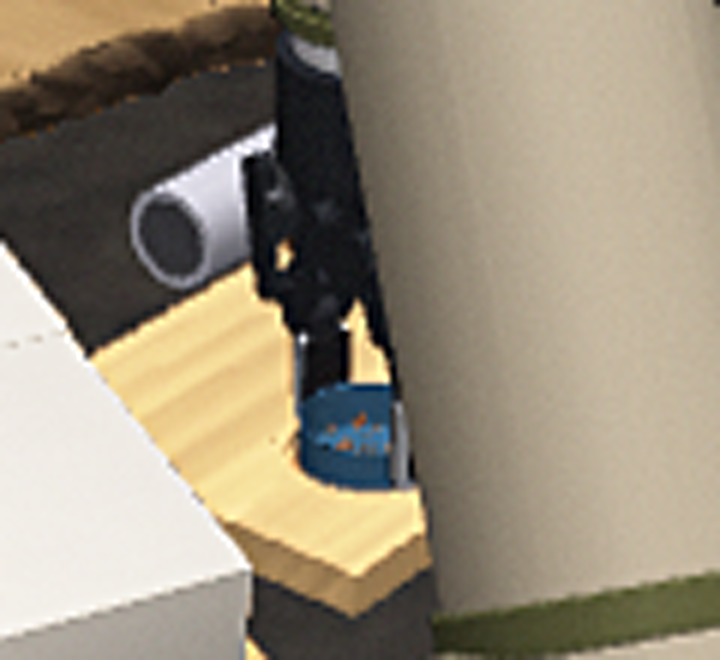

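View pics/t10c.png

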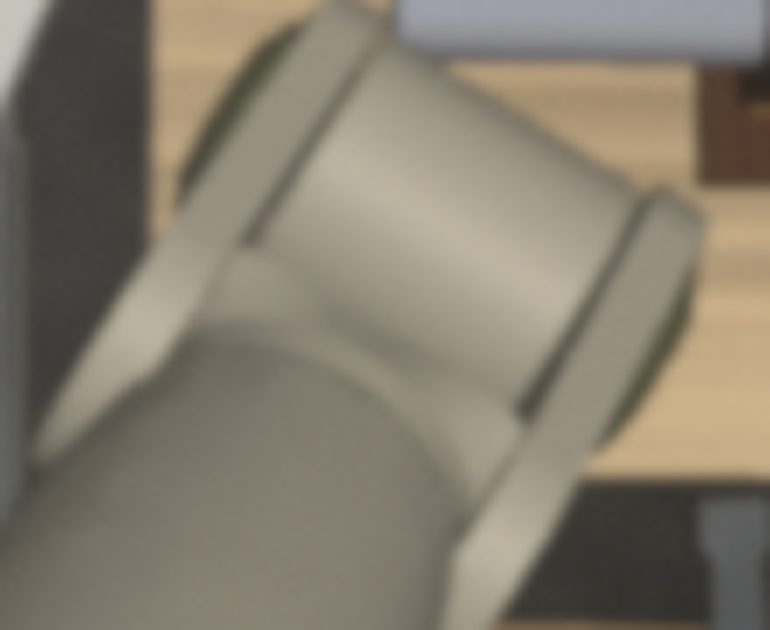

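```bash
python3 - <<'E'
from h import *
from bench import kinematics,monitor,env
env.release(); env.hold(.15); rep("open")
env.movel([.4887,-.180,.06],velocity=.08)
env.movel([.4887,-.180,.25],velocity=.25)
env.reach([.40,0.0,.28],quat(0,'x',1,0)); rep()
snap("scene","s11");crop("s11","s11c",300,420,190,300,6)
f=snap("top","t11");crop("t11","t11c",310,420,220,310,7)
hsv=cv2.cvtColor(f["frame"],cv2.COLOR_RGB2HSV)
m=cv2.inRange(hsv,(95,70,40),(125,255,255)); k=np.zeros_like(m);k[245:290,340:390]=m[245:290,340:390]
k=cv2.morphologyEx(k,cv2.MORPH_CLOSE,np.ones((5,5)))
c=max(cv2.findContours(k,cv2.RETR_EXTERNAL,cv2.CHAIN_APPROX_NONE)[0],key=cv2.contourArea)
e=cv2.fitEllipse(c);print(e,onz(f,e[0],.033),onz(f,e[0],.028))
E
```

```text
open t=25.22 loc [-0.2252 -0.3277  0.0139] F [-0.51  0.24 -0.69] gap 1.003
 t=27.68 loc [-0.2733 -0.1342  0.2796] F [ 0.26 -1.16 -0.49] gap 1.003
((362.83184814453125, 266.3441162109375), (18.23338508605957, 18.814537048339844), 114.56730651855469) [ 0.48626669 -0.1779274   0.033     ] [ 0.48670208 -0.1782806   0.028     ]
```

View pics/s11c.png

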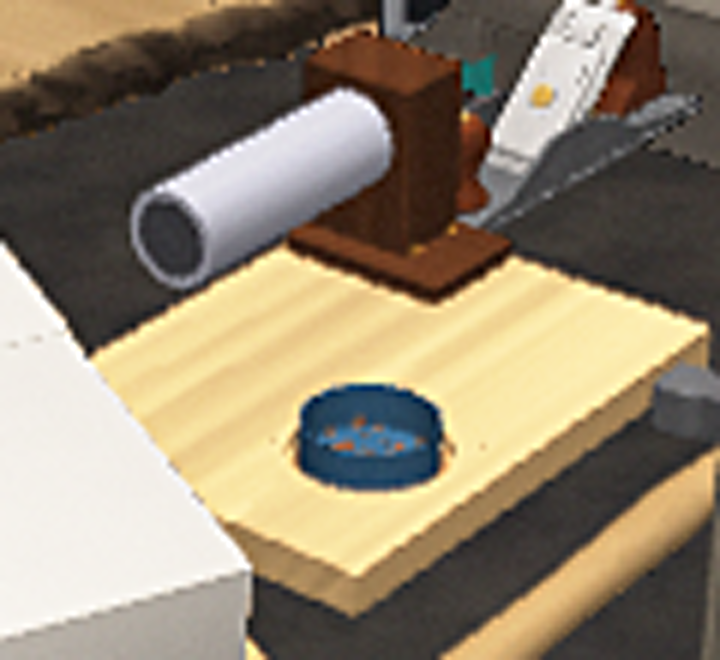

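View pics/t11c.png

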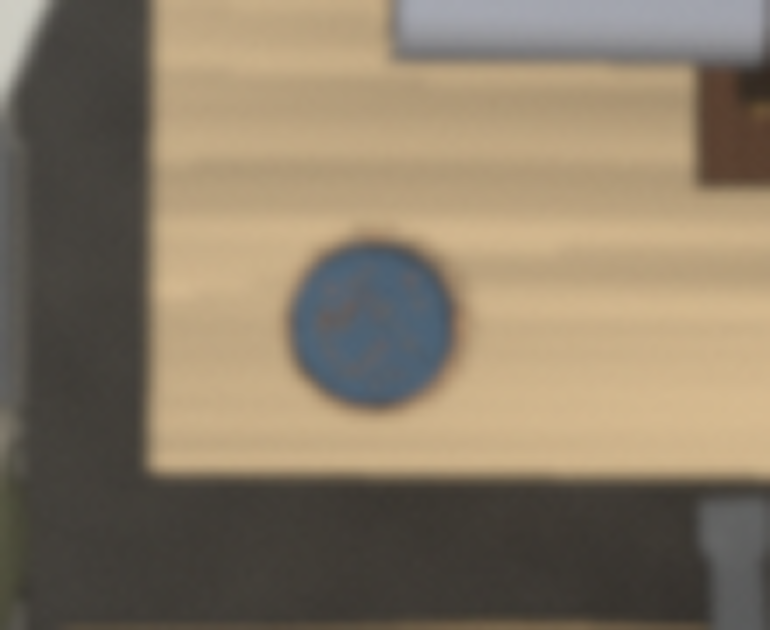

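```bash
python3 - <<'E'
from h import *
from bench import kinematics,monitor,env
a=np.radians(27)
env.close_gripper(20)
env.reach(W(-.31,.039,.25),quat(a,'y',-1)); rep()
env.movel(W(-.31,.039,.09),velocity=.2); rep()
h=env.movel(W(-.125,.039,.09),velocity=.09,guard=14); rep(h)
if not h:
    h=env.movel(W(-.105,.039,.09),velocity=.05,guard=14); rep(h)
    for x in (-.1,-.0985,-.0975,-.0965,-.0957):
        h=env.movel(W(x,.039,.09),velocity=.03,guard=15); rep(x)
        f=(CT[:3,:3].T@monitor.sense()["contact_force"])[0]
        if loc()[0]>-.0978 or f<-11: break
    env.movel(W(-.14,.039,.09),velocity=.15)
    rep()
E
```

```text
t=30.05 loc [-0.3098  0.0388  0.2502] F [-0.   -0.04  0.2 ] gap 0.002
 t=31.00 loc [-0.3095  0.0389  0.0906] F [0.19 0.01 0.87] gap -0.001
False t=33.21 loc [-0.1251  0.0392  0.0896] F [-3.21  1.61  0.21] gap -0.003
False t=33.76 loc [-0.1053  0.0392  0.0896] F [-4.92  1.08  2.12] gap 0.001
-0.1 t=34.08 loc [-0.1004  0.0392  0.0896] F [-5.17  1.82  1.16] gap 0.003
-0.0985 t=34.33 loc [-0.0991  0.0392  0.0896] F [-6.97  1.12  3.14] gap -0.003
-0.0975 t=34.58 loc [-0.0983  0.0392  0.0895] F [-9.82  1.22  4.76] gap 0.002
-0.0965 t=34.83 loc [-0.0978  0.0393  0.0895] F [-13.24   0.31   7.07] gap -0.003
 t=35.27 loc [-0.1388  0.0388  0.0907] F [ 0.28 -0.05  0.38] gap -0.001
```

```bash
python3 - <<'E'
from h import *
from bench import kinematics,monitor,env
env.movel(W(-.22,.039,.12),velocity=.25)
env.movel(W(-.25,.039,.28),velocity=.25)
env.reach([.35,0.0,.32],quat(0,'x',1,0)); env.hold(.3); rep()
snap("scene","s12");crop("s12","s12c",100,300,200,380,4)
snap("top","t12");crop("s12","s12w",300,420,190,300,6);crop("t12","t12d",150,260,215,265,7)
E
```

```text
t=38.43 loc [-0.3226 -0.1227  0.32  ] F [ 0.08  0.05 -0.34] gap 0.001
```

View pics/s12c.png

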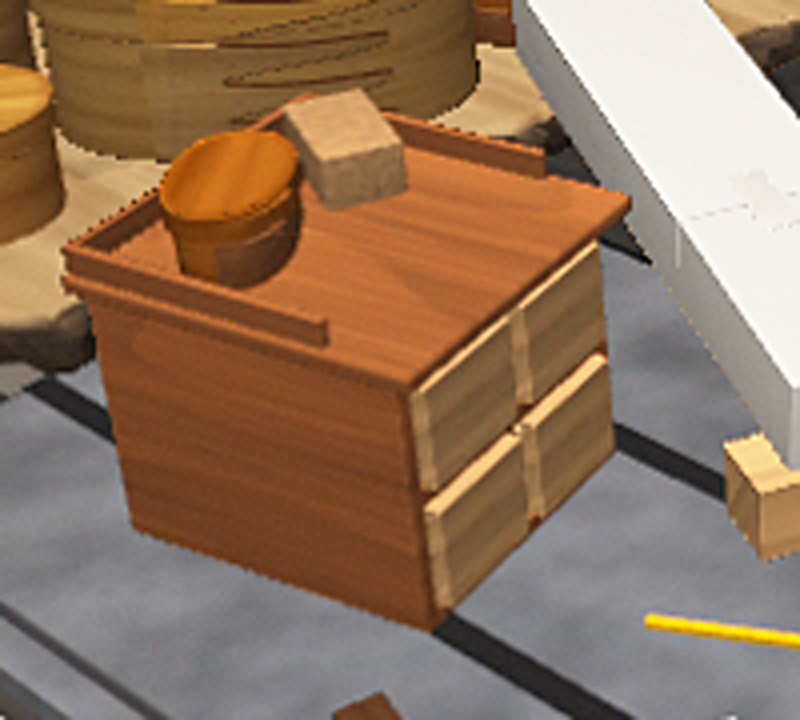

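View pics/t12.png

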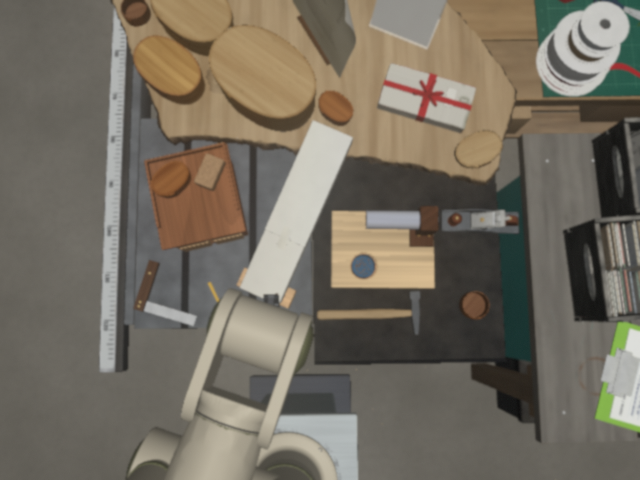

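View pics/s12.png

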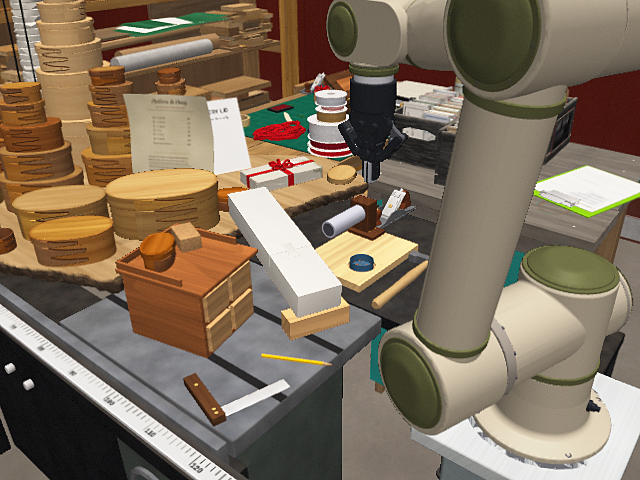

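```bash
python3 - <<'E'
from h import *
a=cv2.imread("pics/scene0.png");b=cv2.imread("pics/s12.png")
d=cv2.absdiff(a,b).max(2)[230:360,110:262]; print("chest diff max",d.max(),(d>25).sum())
d=cv2.absdiff(a,b).max(2)[350:430,175:335]; print("square/pencil diff",d.max(),(d>25).sum())
from bench import job
job.hand_in()
E
```

```text
chest diff max 20 0
square/pencil diff 15 0
the job is handed in; nothing more can be done
```

The job is handed in. The tin of tacks stands in its well on the tacking board, and the upper left drawer is shut again. It took about 38 s of robot time, and I was given no verdict.

- **Drawer out:** I pressed the front with the fingers leaning back 27°, and it sprang out to about 47 mm. I gripped it by its sides, drew it to about 154 mm and let go.
- **Tin moved:** I gripped the tin front and back, lifted it level, carried it over the white plank and lowered it to the well floor. It touched down within 1 mm of the expected height, and I released it there.
- **Drawer shut:** I pushed it in about 7 mm past its shut position, with about 13 N at the end. It stayed shut when I backed off.

**Last checks:**
- **Chest and items near it:** The final scene picture shows no real change from the first around the chest, the items on it, the try square and the pencil (no pixel differs by more than 20 of 255). So all four drawers look shut.
- **Other items:** The hammer, plane and round box I only compared by eye in the top view, and they look unmoved.
- **Tin position:** The tin looks level and seated. The top view puts it 3 mm from my well estimate, against the 8 mm limit. The two cameras disagree by about 3 mm on the well's centre.
- **Robot:** The arm was clear of everything when I handed in.

No check failed.

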